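Load the lens carrier into the UV curing hood

TASK

Push the lens carrier with the yellow ring along the table, through the orange hanging flap and all the way into the UV curing hood, then draw the fingers back out so that the flap swings shut behind it. Slide the carrier flat on the table with the fingertips: do not pinch, lift, tip or fling it, and do not ram the hood. Leave the carrier with the blue ring and everything else on the table where they are.

Things in the scene. Friction and masses are not known exactly. Their poses are not given: they have to be found in the camera images.
- hood: UV curing hood fixed to the table: black frame, amber see-through panels, in mm 220 deep (x) x 300 wide x 215 high, lamp on its roof (to 277). Origin on the table under the middle of its doorway, in the plane of the closed flap; x points level into the hood, z up. No raised floor: the table runs on inside; back panel at x 210
- flap (a joint): angle (rad) of the orange flap filling the doorway: in mm 268 wide, 4 thick (6 at its lower edge), 160 g, hung from a level hinge along the hood's y at z 200, lower edge at z 16. 0 = shut; grows to 1.4 as it swings into the hood; opens inward only. About 1 N lifts it; it falls shut by its own weight when nothing props it up: a carrier still with its rear face within 54 of the doorway plane holds it ajar
- hood_lintel (a point): middle of the underside of the lintel over the doorway, 202 mm above the table. The doorway is 274 mm wide (y -137 to +137 of the hood), its posts and lintel 13 thick (x -6.5 to +6.5)
- flap_edge (a point): middle of the flap's lower edge (16 mm above the table when shut)
- carrier_yellow: lens carrier to load: loose black block, in mm 50 long (its x, within about 10 degrees of the hood's x) x 56 wide x 24 high with a flat YELLOW ring, diameter 44, on top; 140 to 280 g. Origin: centre of its underside. It stands outside the flap, left or right of the doorway's middle but within its width, rear face to the robot, the way ahead free
- carrier_blue: the same kind of carrier with a BLUE ring, beside the yellow one (about 110 mm centre to centre; which is left and which is right varies). It stays where it is.
- glue: white glue bottle, 36 diameter, 110 mm high, origin under it. It stays where it is.
- dish: shallow clear dish, 90 diameter, 15 mm high, origin under it. It stays where it is.
- hexkey: black hex key lying flat, 170 long, 8 mm thick, origin near the middle of its long arm. It stays where it is.
- torch: small metal torch lying down, 130 long, 36 mm high, origin under its middle. It stays where it is.
- rail: black rail with a rider, 180 long, 34 mm high, origin under its middle. It stays where it is.
- clamp: steel clamping fork with a yellow dot, 80 long, 10 mm high, origin under its middle. It stays where it is.
Mind the look-alikes: they are no part of the job. Leave any pink or turquoise look-alike of the carrier_yellow alone.

How it is judged:
By the outcome, as a careful person would: the job done as asked, in the order asked, and still so for the second after the job is handed in, with the robot touching nothing.
It also fails if it takes over 40 s, if anything falls off the work surface, if the arm or the gripper's body presses on something with over 40 N, if the wrist force passes 120 N, or if a joint passes its speed limit or range.

ROBOT

A 6-joint arm with a two-finger parallel gripper is mounted at the origin on the work surface. World frame = base frame: x ahead of the robot, y to its left, z up, the work surface at z = 0. Lengths are in m, angles in degrees, forces in N, time in s.
With the tool pointing down it reaches from about 0.275 to 0.825 m from the base axis. Payload 4.9 kg.
Tool frame: the origin (TCP) lies at the very end of the fingers, on their centre line; the grasp point (between the pads) lies 19 mm behind it; z points along the fingers, y is the direction in which the jaws open and shut (so a half turn about z gives the same grasp; the last joint's range is limited). The gripper opens to 85 mm and grips with 20 to 120 N. Pads are 22 mm wide; open, the fingers measure 114 mm over their backs; the gripper's body (76 mm by 85 mm) begins 54 mm behind the grasp point. The pads swing forward as they close: fully open they stand 13 mm farther back than shut.
Start: joints at [64.389, 18.69, -11.035, 60.275, 0, 82.311], TCP at [0.169, 0.523, 0.231] pointing down, gripper open.
Joint ranges: [-152.03, 152.03], [-55.5, 102.48], [-74.3, 77.21], [-110.64, 120.58], [-84.22, 78.4], [-180, 180]. Speed limits (degrees/s): [147.25, 147.25, 180, 180, 180, 180].

INTERFACE

Orientations are given as [roll, pitch, yaw] about the fixed x, y, z axes, in that order (R = Rz(yaw) Ry(pitch) Rx(roll)).
In Python, from rig import manip, cams, finder gives the robot as it stands. The module is installed in compiled form; this text tells all that it offers.
- The arm moves only by the tool move_arm, never from a script. Its argument "motion" is a list of rows, each a list of 2 entries, a list of its own where there are three numbers: the shift along the tool's x, y, z in cm, then the turn, a rotation vector about the tool's x, y, z in rad. A call has 1 to 5 rows; each row is the pose to reach, as a shift and turn from the pose commanded when the call began, along the tool's axes at that moment; what a row does not reach only later rows make up. A row lasts 1/10 s, in which the tool goes at most 50 mm and 8.59 degrees, less where a joint would pass 70% of its speed; a pose out of reach is approached as far as the arm can. A call with a gripper value outside its range is refused whole. "gripper" is the gripper command: -1 is fully open, 1 is shut, values between are in proportion, set as the call begins (left out, the last holds). The fingers move at their own pace and stop on an object; "newtons" is the grip in N (left out, the last holds). Time passes only in rows, so rows that repeat a pose let the fingers close. It gives the time, the measured TCP pose, the force and the opening at its end, in the units of the state.
- manip.observe(): the state, without advancing time (a new reading comes with each control period).
- cams.get_image(name): name is "scene" or "top" or "wrist"; returns a dict with "frame" (384x512x3 uint8, red, green, blue), "intrinsics" (3x3 intrinsics, pixels), "extrinsics" (4x4, takes a point from world to camera coordinates); the wrist camera has in their place "T_tool_cam" (4x4, takes a point from camera to tool coordinates, whose origin is the TCP and whose axes are the flange's). Camera axes: x right, y down, z forward; pixel columns grow to the right and rows downward; lengths in m; the calibration is good to about 2 mm. A picture is of the moment at which its call begins: read the wrist's pose just before it. There is no depth.
- manip.close_job(): hands the job in, once; it reports no verdict.
Trained networks look in the newest picture that a camera, given by its name, has taken for a name from the list of things; names that differ only in an ending like _2 or _b are one class to them, and where a whole thing is asked for, a point or a joint stands for the part that bears it (a point fixed in the world has none). Each returns a list of dicts, best first, with "p" (0 to 1); they miss things now and then, are a little off and sometimes report something else, mostly with a low value. They report only what shows in the picture. A call takes as long as a camera call. They do not tell look-alikes from the thing itself.
- finder.trace(camera, target): "mask" (384x512 bool, what is visible of it).
- finder.spot_point(camera, target): "location" ([x, y, z] in m, in world coordinates, good to about 4 mm: a listed point, or the origin of a listed thing).
The state is a dict: "time": time; "joints": joint angles; "qd": joint speeds; "joint_efforts": joint torques, N m; "position": TCP position; "tool_rot": TCP orientation; "ft_force": force on the tool from outside, world axes, zero at the start; "ft_torque": the same for the moment, N m; "gripper_width": opening from 0.0 (shut) to 1.0 (fully open).
Only numpy, scipy, OpenCV 4.12 (cv2) and the standard library are available. Lean on these libraries where they do the work, as an engineer would, in place of code of your own. Each camera call takes 0.05 s, during which the arm holds its last target.

## Working session

There is one attempt and no reset: what is moved stays moved. The work goes in short steps, Python scripts to look and compute and a tool call to move; the robot and the scene stay as the last step left them, time stands still between calls to the robot, and variables do not carry over. Pictures are saved under pics/ and viewed, and the job is handed in when it is done.

Besides the shell and the picture viewer there is one more tool, called after "Emit:" as name([rows], argument=value, ...), one row to a line, values as JSON. move_arm: Moves the arm, as the interface text tells. Its arguments: {"type":"object","properties":{"motion":{"type":"array"},"gripper":{"type":"number"},"newtons":{"type":"number"}},"required":["motion"]}

```bash
mkdir -p pics; ls
python3 - <<'E'
from rig import manip, cams, finder
import cv2,numpy as np
np.set_printoptions(precision=4,suppress=True)
s=manip.observe();print(s)
for n in ["scene","top","wrist"]:
    d=cams.get_image(n);cv2.imwrite(f"pics/{n}0.png",d["frame"][:,:,::-1])
    for k in d:
        if k!="frame":print(n,k,d[k])
for n in ["scene","top"]:
    for t in ["hood","hood_lintel","flap_edge","carrier_yellow","carrier_blue"]:
        print(n,t,[(r["location"],r["p"]) for r in finder.spot_point(n,t)][:4])
E
```

```text
pics
{'time': 0.0, 'joints': array([ 64.3896,  18.7349, -11.0923,  60.2767,  -0.0006,  82.31  ]), 'qd': array([ 0.0158,  0.0433,  0.0257, -0.0081, -0.0326, -0.0365]), 'joint_efforts': array([  0.    , -44.3405,  26.2438,   0.0155,  -0.0001,   0.    ]), 'position': array([0.169 , 0.5228, 0.2305]), 'tool_rot': array([-179.8968,   -0.0133,  162.0796]), 'ft_force': array([0.3113, 0.9034, 0.2637]), 'ft_torque': array([-0.0637, -0.0034,  0.0073]), 'gripper_width': 1.0000570274146983}
scene intrinsics [[371.5798   0.     252.6363]
 [  0.     371.5798 188.5241]
 [  0.       0.       1.    ]]
scene extrinsics [[-0.9139  0.4058  0.0054  0.4597]
 [ 0.3323  0.7559 -0.5642 -0.0829]
 [-0.2331 -0.5138 -0.8257  1.2281]
 [ 0.      0.      0.      1.    ]]
top intrinsics [[397.6126   0.     249.1463]
 [  0.     397.6126 189.5209]
 [  0.       0.       1.    ]]
top extrinsics [[-0.0008 -0.9998  0.0173 -0.0163]
 [-0.996  -0.0007 -0.089   0.5195]
 [ 0.089  -0.0173 -0.9959  1.293 ]
 [ 0.      0.      0.      1.    ]]
wrist intrinsics [[271.0901   0.     255.0739]
 [  0.     271.0901 193.359 ]
 [  0.      
[... 182 characters left out ...]
 hood []
scene hood_lintel [([0.6043, -0.0537, 0.2047], 0.91)]
scene flap_edge []
scene carrier_yellow [([0.359, -0.0516, -0.0003], 0.89), ([0.5037, -0.117, -0.0032], 0.77), ([0.5192, -0.2373, -0.0001], 0.75)]
scene carrier_blue []
top hood [([0.6025, -0.0523, 0.0004], 0.82), ([0.4436, -0.3824, -0.0043], 0.66), ([0.4889, -0.0051, -0.0024], 0.22)]
top hood_lintel [([0.6047, -0.0512, 0.204], 0.84)]
top flap_edge [([0.601, -0.0516, 0.0172], 0.73)]
top carrier_yellow [([0.6846, -0.2772, 0.0006], 0.81), ([0.3642, -0.0547, -0.0016], 0.79), ([0.4897, -0.0072, -0.0001], 0.69), ([0.5208, -0.2416, -0.0002], 0.68)]
top carrier_blue [([0.4927, -0.0079, -0.0004], 0.79), ([0.3808, -0.2707, 0.0006], 0.42)]
```

```bash
python3 -c "
import cv2
for n in ['scene','top']:
    i=cv2.imread(f'pics/{n}0.png');cv2.imwrite(f'pics/{n}0b.png',cv2.resize(i,(800,600),interpolation=cv2.INTER_CUBIC))"
```

```text
(no output)
```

View pics/scene0b.png

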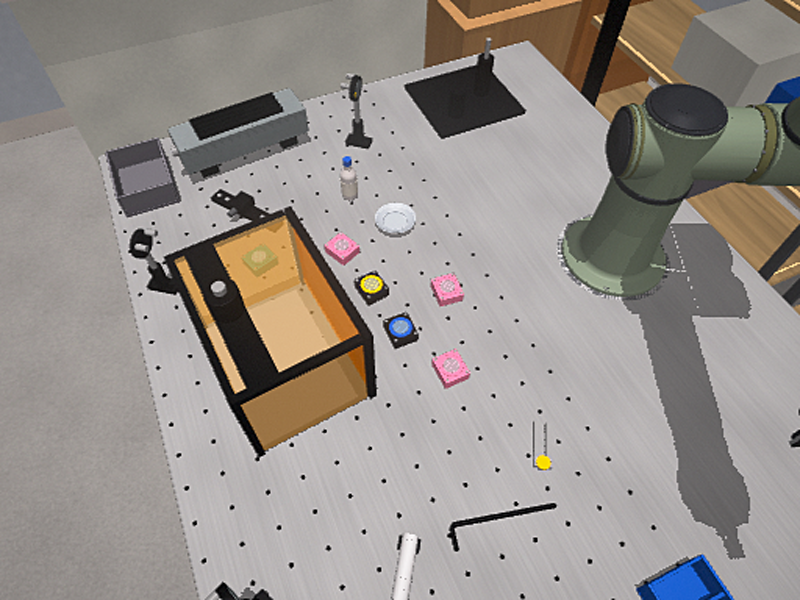

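View pics/top0b.png

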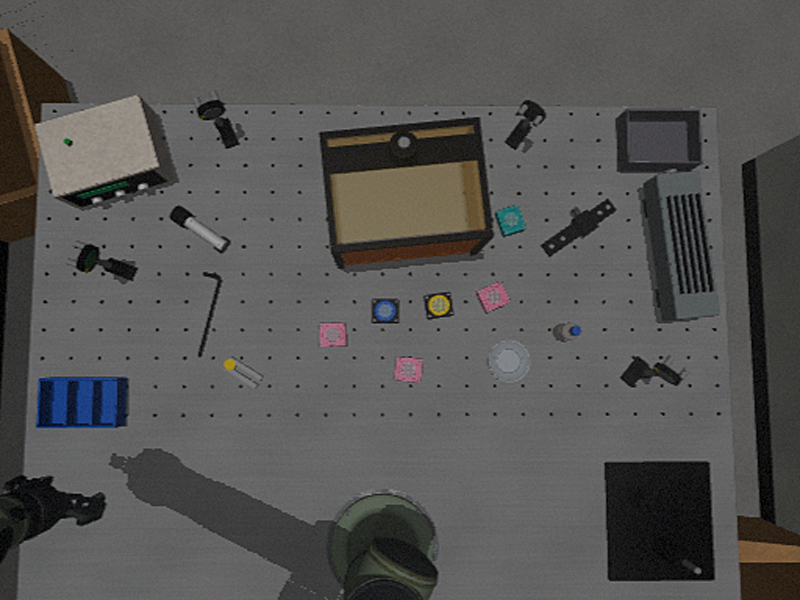

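The top view shows the yellow carrier at about (438,306) in the enlarged picture, with blue to its left at (385,310). A pink look-alike lies to the right at (492,296), and two more lie nearer the robot. The doorway edge runs from (342,268) to (492,248). Next I'll measure the hood and carrier yaw precisely.

Run:
```python
import cv2
i=cv2.imread('pics/top0.png');c=i[70:215,195:340];cv2.imwrite('pics/topc.png',cv2.resize(c,(580,580),interpolation=cv2.INTER_CUBIC))
i=cv2.imread('pics/scene0.png');c=i[120:300,95:305];cv2.imwrite('pics/scc.png',cv2.resize(c,None,fx=3.3,fy=3.3,interpolation=cv2.INTER_CUBIC))
```

```text
(no output)
```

View pics/topc.png

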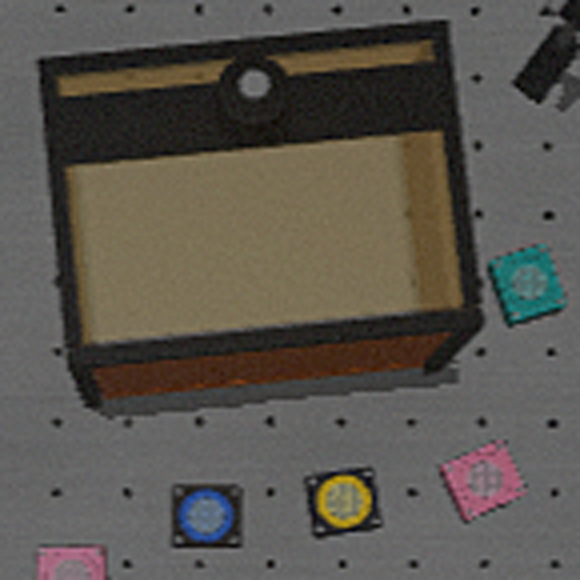

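View pics/scc.png

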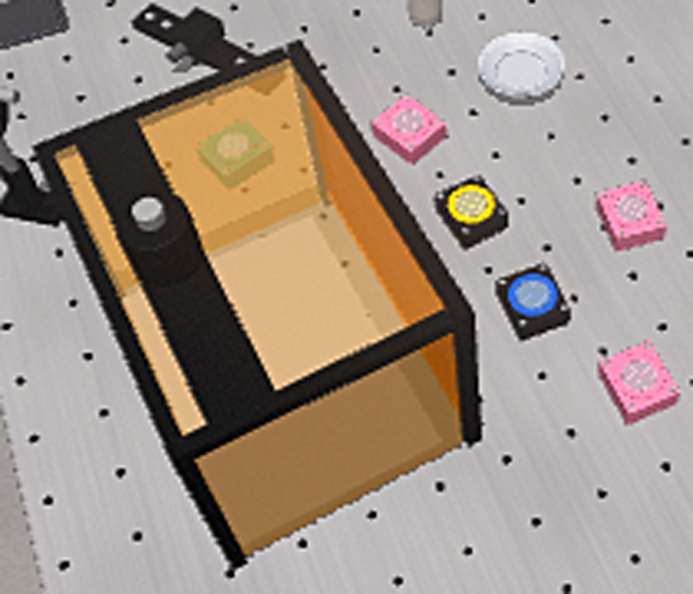

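```bash
cat > h.py <<'E'
import numpy as np,cv2
from rig import manip,cams,finder
np.set_printoptions(precision=4,suppress=True)
def ray(uv,K,E,z):
    uv=np.atleast_2d(np.array(uv,float));R=E[:3,:3];t=E[:3,3];c=-R.T@t
    d=(R.T@np.linalg.inv(K)@np.c_[uv,np.ones(len(uv))].T).T
    return c+d*((z-c[2])/d[:,2])[:,None]
E
python3 - <<'E'
from h import *
d=cams.get_image("top");K,E=d["intrinsics"],d["extrinsics"]
s=cams.get_image("scene");Ks,Es=s["intrinsics"],s["extrinsics"]
T=lambda p:np.array(p)/4+[195,70]-.375
S=lambda p:np.array(p)/3.3+[95,120]-.35
def quad(n,w,):
    print(n,w)
    e=w[1]-w[0];f=w[2]-w[1];g=w[2]-w[3];h=w[3]-w[0]
    for v in(e,f,g,h):print('  len',np.linalg.norm(v),'ang',np.degrees(np.arctan2(v[1],v[0])))
    print('  mean',w.mean(0))
quad('yel top',ray(T([(306,477),(373,469),(381,526),(316,535)]),K,E,.024))
quad('blue',ray(T([(172,486),(241,485),(240,546),(174,546)]),K,E,.024))
quad('roof',ray(T([(38,60),(447,20),(482,315),(68,352)]),K,E,.215))
def ring(fr,K,E):
    hsv=cv2.cvtColor(fr,cv2.COLOR_RGB2HSV)
    m=cv2.inRange(hsv,(20,120,70),(34,255,255));n,l,st,ce=cv2.connectedComponentsWithStats(m)
    for k in range(1,n):
        if st[k,4]>40:
            ys,xs=np.where(l==k);h=cv2.convexHull(np.c_[xs,ys].astype(np.int32));(c,ax,an)=cv2.minAreaRect(h)[0:3]
            M=cv2.moments(h);c=(M['m10']/M['m00'],M['m01']/M['m00'])
            print('ring',st[k],c,ray(c,K,E,.024))
ring(d["frame"],K,E);ring(s["frame"],Ks,Es)
for c,n in(("top","flap_edge"),("top","hood"),("scene","carrier_yellow"),("top","carrier_yellow"),("top","carrier_blue")):
    print(c,n,[(r["location"],r["p"]) for r in finder.spot_point(c,n)])
print(manip.observe()['time'])
E
```

```text
yel top [[ 0.5216 -0.0892  0.024 ]
 [ 0.5283 -0.1448  0.024 ]
 [ 0.481  -0.151   0.024 ]
 [ 0.4736 -0.0971  0.024 ]]
  len 0.0560517675263752 ang -83.13202447353513
  len 0.047723185706948536 ang -172.56532084470945
  len 0.05434932005889358 ang -82.11896349811863
  len 0.04873068403742046 ang -170.5645224407063
  mean [ 0.5011 -0.1205  0.024 ]
blue [[ 0.5141  0.0218  0.024 ]
 [ 0.515  -0.0353  0.024 ]
 [ 0.4645 -0.0344  0.024 ]
 [ 0.4645  0.02    0.024 ]]
  len 0.05705890195579179 ang -89.12814700996007
  len 0.05047784015148683 ang 178.9441294347513
  len 0.054387488831464166 ang -89.99932169667483
  len 0.04963201985197508 ang -177.9971113743868
  mean [ 0.4895 -0.007   0.024 ]
roof [[ 0.8065  0.1168  0.215 ]
 [ 0.838  -0.1798  0.215 ]
 [ 0.6207 -0.2019  0.215 ]
 [ 0.5933  0.0936  0.215 ]]
  len 0.2982686303369355 ang -83.9328452991963
  len 0.21845643553932323 ang -174.18453029012736
  len 0.29675091518637065 ang -84.70269626987232
  len 0.21446797123068764 ang -173.77659135998604
  mean [ 0.7146 -0.0428  0.215 ]
ring [274 189  14  13  89] (280.5811320754717, 194.862893081761) [[
[... 178 characters left out ...]
790122) [[ 0.6857 -0.2693  0.024 ]]
ring [230 176  15  12  82] (237.2791327913279, 181.41463414634146) [[ 0.5012 -0.122   0.024 ]]
ring [343 291  10  10  73] (347.4409448818898, 295.48556430446195) [[0.3806 0.3233 0.024 ]]
top flap_edge [([0.6043, -0.0516, 0.0162], 0.58), ([0.4993, -0.1188, 0.0016], 0.18)]
top hood [([0.6038, -0.0507, 0.0027], 0.86)]
scene carrier_yellow [([0.4415, 0.1065, -0.0003], 0.88), ([0.5006, -0.1195, -0.0035], 0.71), ([0.3627, -0.0517, -0.0017], 0.56), ([0.5212, -0.2358, 0.0004], 0.55)]
top carrier_yellow [([0.5214, -0.2402, 0.0002], 0.84), ([0.6854, -0.2794, -0.0001], 0.78), ([0.3662, -0.056, -0.0019], 0.57)]
top carrier_blue [([0.4906, -0.0066, -0.0001], 0.81)]
1.0
```

```bash
cat >> h.py <<'E'
from scipy.spatial.transform import Rotation as Ro
def target(a,psi):
    a,p=np.radians([a,psi]);z=np.array([np.cos(a)*np.cos(p),np.cos(a)*np.sin(p),-np.sin(a)])
    x=np.array([-np.sin(a)*np.cos(p),-np.sin(a)*np.sin(p),-np.cos(a)]);return np.c_[x,np.cross(z,x),z]
def cmd(pos,a,psi):
    s=manip.observe();R0=Ro.from_euler('xyz',s['tool_rot'],degrees=True).as_matrix()
    sh=R0.T@(np.array(pos)-s['position'])*100;rv=Ro.from_matrix(R0.T@target(a,psi)).as_rotvec()
    print('pose',s['position'],s['tool_rot'],'q',s['joints'],'F',s['ft_force'],'t',s['time'],'w',s['gripper_width'])
    print('cmd cm',np.round(sh,2),'rv',np.round(rv,4),'dist',np.linalg.norm(sh),'deg',np.degrees(np.linalg.norm(rv)))
E
python3 -c "
from h import *
cmd([.43,-.128,.2],90,6)"
```

```text
pose [0.1693 0.5234 0.2313] [179.9974   0.001  162.0773] q [ 64.3891  18.6899 -11.0329  60.2745  -0.0007  82.3118] F [-0.276  -0.1445  0.3019] t 1.0 w 1.0022496003527275
cmd cm [-44.85 -53.95   3.13] rv [ 0.      0.     -0.4175] dist 70.2302167197491 deg 23.922720475185557
```

Emit:
move_arm([
  [[-4,-5,0],[0,0,-0.04]],
  [[-8,-9.6,0.5],[0,0,-0.08]],
  [[-11.5,-14,0.8],[0,0,-0.12]],
  [[-15,-18,1],[0,0,-0.16]],
  [[-18,-22,1.2],[0,0,-0.2]],
], gripper=0.5, newtons=40)

```text
time: 1.5
position: [0.2612, 0.2894, 0.2208]
tool_rot: [180.0, 0.1, 173.7]
ft_force: [1.7, -0.6, 0.4]
gripper_width: 0.254
```

```bash
python3 -c "
from h import *
cmd([.43,-.128,.2],90,6)"
```

```text
pose [0.2612 0.2894 0.2208] [179.9734   0.0519 173.6812] q [ 37.0659   1.9715 -33.4851  54.4874  -0.0163  43.3847] F [ 1.7262 -0.6107  0.3707] t 1.5 w 0.25407473098887434
cmd cm [-21.37 -39.63   2.08] rv [ 0.0004  0.001  -0.215 ] dist 45.074921471001936 deg 12.318951127925974
```

Emit:
move_arm([
  [[-2.2,-4.4,0.2],[0,0,-0.03]],
  [[-4.4,-8.8,0.4],[0,0,-0.06]],
  [[-6.6,-13,0.6],[0,0,-0.09]],
  [[-8.8,-17.4,0.8],[0,0,-0.12]],
  [[-11,-21.5,1],[0,0,-0.15]],
])

```text
time: 2.0
position: [0.3463, 0.063, 0.2111]
tool_rot: [180.0, 0.1, -177.8]
ft_force: [0.4, 0.4, 0.2]
gripper_width: 0.251
```

```bash
python3 -c "
from h import *
cmd([.43,-.128,.2],90,6)
cmd([.41,-.128,.15],40,6)"
```

```text
pose [0.3463 0.063  0.2111] [ 179.9997    0.0844 -177.818 ] q [ -1.7627  -1.8307 -38.8258  52.9208   0.0061  -3.9447] F [0.4248 0.3952 0.157 ] t 2.0 w 0.25055875670035055
cmd cm [ -7.64 -19.41   1.12] rv [-0.      0.0015 -0.0666] dist 20.884711595630346 deg 3.8189046012760146
pose [0.3463 0.063  0.2111] [ 179.9997    0.0844 -177.818 ] q [ -1.7627  -1.8307 -38.8258  52.9208   0.0061  -3.9447] F [0.4248 0.3952 0.157 ] t 2.0 w 0.25055875670035055
cmd cm [ -5.63 -19.33   6.12] rv [-0.0291 -0.8709 -0.0623] dist 21.042217281226524 deg 50.05204785975668
```

Emit:
move_arm([
  [[-1.2,-4,0],[0,-0.13,-0.01]],
  [[-2.4,-8,0],[-0.01,-0.26,-0.02]],
  [[-3.6,-12,0],[-0.015,-0.39,-0.04]],
  [[-4.8,-16,0],[-0.02,-0.52,-0.05]],
  [[-5.6,-19.3,0.5],[-0.025,-0.65,-0.06]],
])

```text
time: 2.5
position: [0.4102, -0.1288, 0.2084]
tool_rot: [-179.8, 37.8, -174.1]
ft_force: [0.6, -1.0, -1.5]
gripper_width: 0.251
```

```bash
python3 -c "
from h import *
cmd([.42,-.13,.08],40,6)
d=cams.get_image('scene');cv2.imwrite('pics/s1.png',d['frame'][:,:,::-1])"
```

```text
pose [ 0.4102 -0.1288  0.2084] [-179.7999   37.7942 -174.1032] q [-49.0292 -12.1426 -60.181   17.7693  29.9692 -48.2914] F [ 0.5991 -0.9514 -1.4766] t 2.5 w 0.25076596406210677
cmd cm [ 7.11 -0.18 10.74] rv [-0.0047 -0.213  -0.0009] dist 12.876511635478652 deg 12.209056664673474
```

View pics/s1.png

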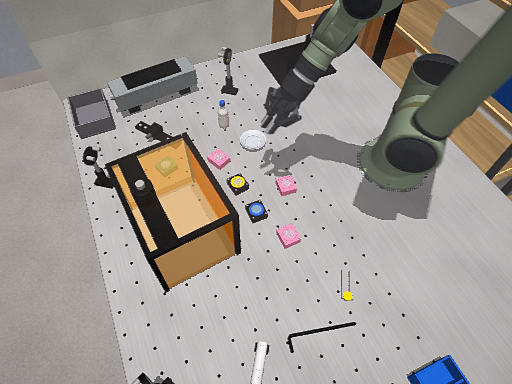

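```bash
python3 -c "
from h import *
d=cams.get_image('top');print(ray([[325,231],[312,231],[325,218],[325,244]],d['intrinsics'],d['extrinsics'],.01))
print([(r['location'],r['p']) for r in finder.spot_point('top','dish')],[(r['location'],r['p']) for r in finder.spot_point('scene','dish')])
cmd([.43,-.128,.06],48,6)
"
```

```text
[[ 0.3824 -0.2687  0.01  ]
 [ 0.3825 -0.2253  0.01  ]
 [ 0.4256 -0.2694  0.01  ]
 [ 0.3396 -0.2679  0.01  ]]
[([0.3813, -0.2719, -0.0003], 0.82)] [([0.3813, -0.2625, -0.0012], 0.73)]
pose [ 0.4078 -0.1273  0.2052] [ 179.5609   37.1679 -174.8084] q [-48.872  -11.9291 -60.1654  18.1504  29.5805 -47.8932] F [0.7599 0.9826 0.7469] t 2.7 w 0.2495363944858278
cmd cm [ 7.02 -0.37 12.9 ] rv [-0.0013 -0.0843 -0.0112] dist 14.687641606624535 deg 4.872658040447339
```

Emit:
move_arm([
  [[1.4,0,2.5],[0,-0.02,0]],
  [[2.8,-0.1,5],[0,-0.04,0]],
  [[4.2,-0.2,7.6],[0,-0.06,-0.01]],
  [[5.6,-0.3,10.2],[0,-0.08,-0.01]],
  [[7,-0.4,12.9],[0,-0.08,-0.01]],
])

```text
time: 3.2
position: [0.4338, -0.1257, 0.0608]
tool_rot: [-179.9, 41.7, -173.4]
ft_force: [0.7, -0.9, 1.6]
gripper_width: 0.249
```

```bash
python3 -c "
from h import *
cmd([.437,-.128,.013],45,6)
d=cams.get_image('scene');cv2.imwrite('pics/s2.png',d['frame'][:,:,::-1])"
```

```text
pose [ 0.4338 -0.1257  0.0608] [-179.9375   41.7454 -173.3521] q [-48.0043  17.7355 -74.2971 -29.393   32.8506 -46.4199] F [ 0.6993 -0.8685  1.641 ] t 3.2 w 0.24852834837709856
cmd cm [ 2.96 -0.26  3.76] rv [ 0.0067 -0.0568  0.0083] dist 4.792427777795509 deg 3.310609797946201
```

View pics/s2.png

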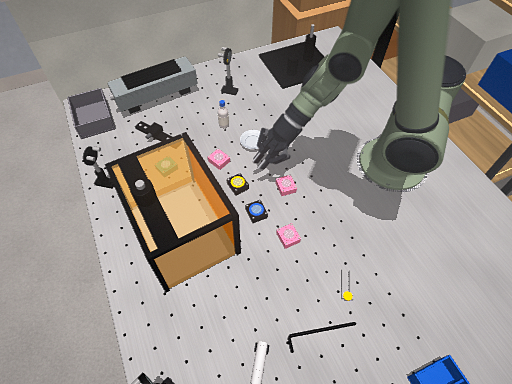

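Emit:
move_arm([
  [[0,0,0],[0,0.08,0]],
  [[0,0,0],[0,0.16,0]],
  [[0,0,0],[0,0.2,0]],
])

```text
time: 3.55
position: [0.4347, -0.1264, 0.0633]
tool_rot: [-179.9, 30.2, -173.3]
ft_force: [0.3, 0.3, -0.1]
gripper_width: 0.25
```

```bash
python3 -c "
from h import *
cmd([.437,-.128,.011],60,6)"
```

```text
pose [ 0.4347 -0.1264  0.0633] [-179.8967   30.1886 -173.3004] q [-40.32    11.7051 -64.7953  -8.2093  21.5091 -42.8202] F [ 0.333   0.2532 -0.1236] t 3.55 w 0.2504060363799039
cmd cm [ 2.45 -0.18  4.62] rv [0.0043 0.0033 0.0106] dist 5.232439165030456 deg 0.6806138929721357
```

Emit:
move_arm([
  [[0.8,0,1.5],[0,0,0]],
  [[1.6,-0.1,3],[0,0,0.005]],
  [[2.2,-0.2,4.2],[0,0,0.01]],
  [[2.4,-0.2,4.6],[0,0,0.01]],
])

```text
time: 3.95
position: [0.4365, -0.1281, 0.0099]
tool_rot: [179.7, 30.3, -174.1]
ft_force: [0.2, 0.4, -0.1]
gripper_width: 0.251
```

```bash
python3 -c "
from h import *
cmd([.46,-.1255,.011],60,6)
for n in ['wrist','top']:
  d=cams.get_image(n);f=d['frame']
  if n=='top': f=cv2.resize(f[120:260,200:360],None,fx=4,fy=4,interpolation=2)
  cv2.imwrite(f'pics/{n}3.png',f[:,:,::-1])"
```

```text
pose [ 0.4365 -0.1281  0.0099] [ 179.6837   30.255  -174.087 ] q [-40.4067  22.0867 -67.3083 -21.1087  21.6042 -42.2139] F [ 0.1594  0.3907 -0.12  ] t 3.95 w 0.25129837036714586
cmd cm [-2.1   0.01  1.1 ] rv [ 0.0048  0.0045 -0.0013] dist 2.371307149628968 deg 0.38076499208586645
```

View pics/wrist3.png

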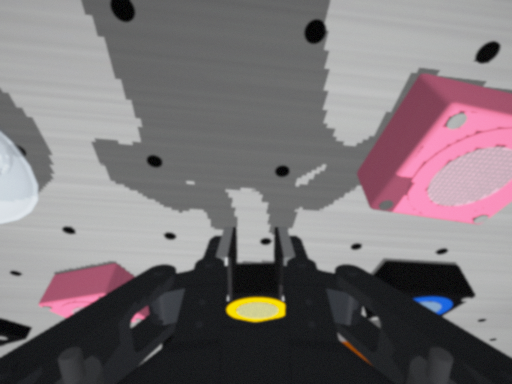

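View pics/top3.png

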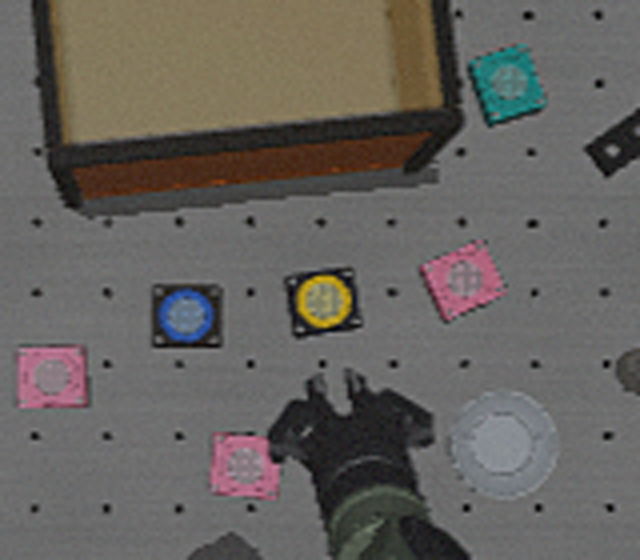

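Emit:
move_arm([
  [[-0.6,0,0.35],[0,0,0]],
  [[-1.2,0,0.7],[0,0,0]],
  [[-1.7,0,1.0],[0,0,0]],
  [[-2.2,0,1.25],[0,0,0]],
  [[-2.6,0,1.5],[0,0,0]],
])

```text
time: 4.55
position: [0.4662, -0.1271, 0.0101]
tool_rot: [179.7, 30.3, -174.3]
ft_force: [0.1, -0.9, -0.0]
gripper_width: 0.247
```

```bash
python3 -c "
from h import *
cmd([.50,-.1215,.011],60,6)
for n in ['wrist','top']:
  d=cams.get_image(n);f=d['frame']
  if n=='top': f=cv2.resize(f[120:260,200:360],None,fx=4,fy=4,interpolation=2)
  cv2.imwrite(f'pics/{n}4.png',f[:,:,::-1])"
```

```text
pose [ 0.4662 -0.1271  0.0101] [ 179.7258   30.3154 -174.326 ] q [-36.9114  23.2274 -64.1076 -20.4456  20.187  -38.4908] F [ 0.0662 -0.8671 -0.0212] t 4.55 w 0.2466480670082306
cmd cm [-2.99  0.22  1.65] rv [ 0.0019  0.0055 -0.0049] dist 3.424260210461519 deg 0.4372342728555665
```

View pics/top4.png

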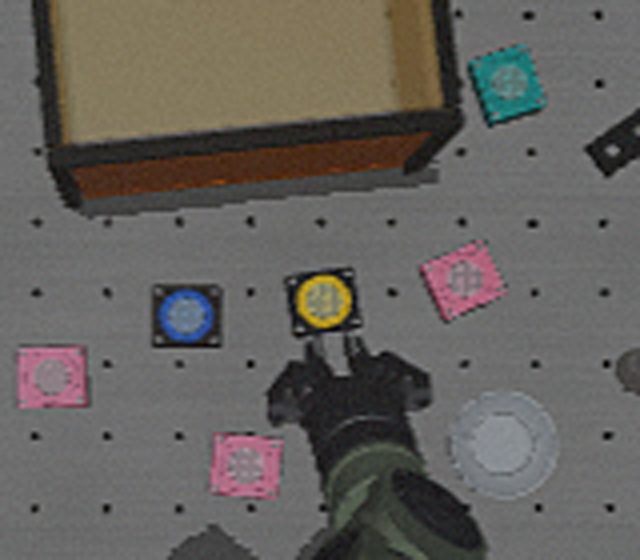

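Emit:
move_arm([
  [[-0.4,0.2,0.2],[0,0,0]],
  [[-1.0,0.2,0.55],[0,0,0]],
  [[-1.7,0.2,0.95],[0,0,0]],
  [[-2.4,0.2,1.35],[0,0,0]],
  [[-3.1,0.2,1.75],[0,0,0]],
])

```text
time: 5.15
position: [0.5014, -0.1214, 0.0103]
tool_rot: [179.7, 30.3, -174.3]
ft_force: [-1.5, -0.1, -0.9]
gripper_width: 0.251
```

```bash
cat > look.py <<'E'
import sys
from h import *
t=sys.argv[1];P=[float(v) for v in sys.argv[2:7]]
cmd(P[:3],P[3],P[4])
d=cams.get_image('top');f=d['frame'];K,E=d['intrinsics'],d['extrinsics']
m=cv2.inRange(cv2.cvtColor(f,cv2.COLOR_RGB2HSV),(20,120,70),(34,255,255));n,l,st,ce=cv2.connectedComponentsWithStats(m)
for k in range(1,n):
    if st[k,4]>20: print('yel',st[k],ray(ce[k],K,E,.024))
cv2.imwrite(f'pics/top{t}.png',cv2.resize(f[80:240,200:360],None,fx=3.5,fy=3.5,interpolation=2)[:,:,::-1])
E
python3 look.py 5 .535 -.1185 .012 52 6
```

```text
pose [ 0.5014 -0.1214  0.0103] [ 179.6973   30.2787 -174.3469] q [-32.8688  24.611  -60.2097 -19.1903  18.5514 -34.5643] F [-1.5182 -0.0529 -0.9285] t 5.15 w 0.2506819977885347
cmd cm [-3.   -0.06  1.55] rv [ 0.0019 -0.1347 -0.0054] dist 3.37630428412794 deg 7.72733557338362
yel [273 179  14  13  89] [[ 0.5343 -0.1175  0.024 ]]
yel [143 230   8   7  43] [[0.3769 0.3184 0.024 ]]
```

View pics/top5.png

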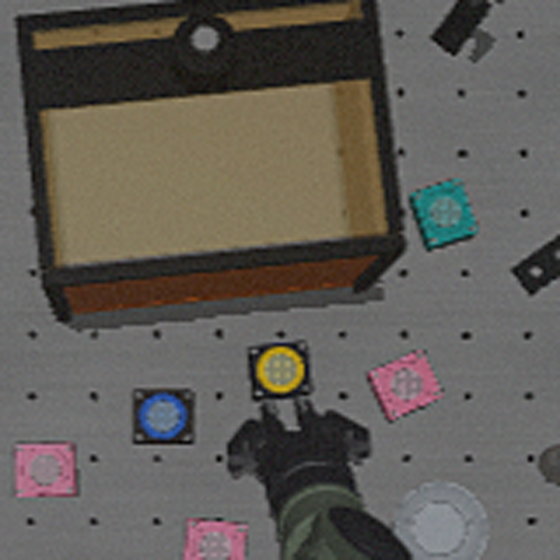

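Emit:
move_arm([
  [[-0.6,0,0.3],[0,-0.025,0]],
  [[-1.2,0,0.6],[0,-0.05,0]],
  [[-1.8,0,0.9],[0,-0.08,0]],
  [[-2.4,0,1.2],[0,-0.11,0]],
  [[-3.0,0,1.55],[0,-0.135,0]],
])

```text
time: 5.7
position: [0.5345, -0.1179, 0.012]
tool_rot: [179.7, 38.1, -174.4]
ft_force: [-0.5, -0.1, -1.4]
gripper_width: 0.246
```

```bash
python3 look.py 6 .57 -.1145 .012 46 6
```

```text
pose [ 0.5345 -0.1179  0.012 ] [ 179.6595   38.0725 -174.4076] q [-32.9332  29.0695 -62.8702 -33.2442  22.8759 -32.1539] F [-0.471  -0.1367 -1.3517] t 5.7 w 0.24573513053009266
cmd cm [-2.8  -0.02  2.2 ] rv [ 0.0013 -0.1034 -0.0057] dist 3.5654975259635826 deg 5.935915672432797
yel [272 169  14  14  90] [[ 0.5661 -0.1136  0.024 ]]
yel [143 230   8   7  42] [[0.3769 0.3182 0.024 ]]
```

View pics/top6.png

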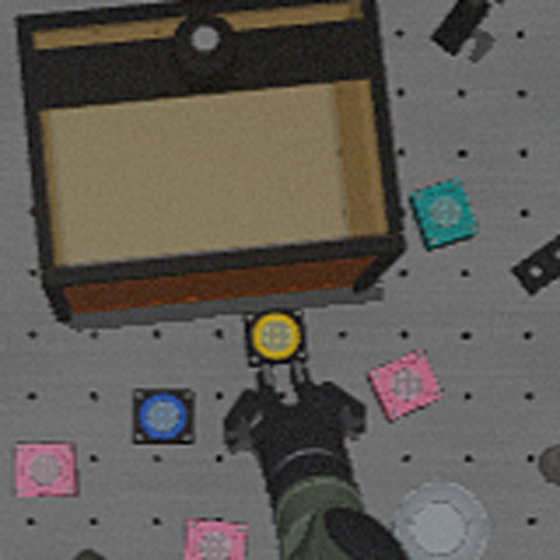

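Emit:
move_arm([
  [[-0.6,0,0.4],[0,-0.02,0]],
  [[-1.15,0,0.85],[0,-0.04,0]],
  [[-1.7,0,1.3],[0,-0.06,0]],
  [[-2.25,0,1.75],[0,-0.08,0]],
  [[-2.8,0,2.2],[0,-0.1,0]],
])

```text
time: 6.25
position: [0.57, -0.1144, 0.012]
tool_rot: [179.6, 43.8, -174.4]
ft_force: [-1.9, -0.5, -0.7]
gripper_width: 0.248
```

```bash
python3 look.py 7 .61 -.1105 .012 44 6; python3 -c "
from h import *
d=cams.get_image('scene');cv2.imwrite('pics/s7.png',cv2.resize(d['frame'][100:310,60:340],None,fx=2.5,fy=2.5)[:,:,::-1])"
```

```text
pose [ 0.57   -0.1144  0.012 ] [ 179.6345   43.7794 -174.4462] q [-31.7142  34.0037 -63.0606 -44.1994  25.0896 -28.8657] F [-1.9233 -0.4708 -0.6818] t 6.25 w 0.2482458938854909
cmd cm [-2.9  -0.02  2.78] rv [ 0.0009 -0.0387 -0.0056] dist 4.0155127487020925 deg 2.2435157388272606
yel [271 159  13  13  74] [[ 0.5993 -0.1102  0.024 ]]
yel [143 230   8   7  42] [[0.3768 0.3182 0.024 ]]
```

View pics/s7.png

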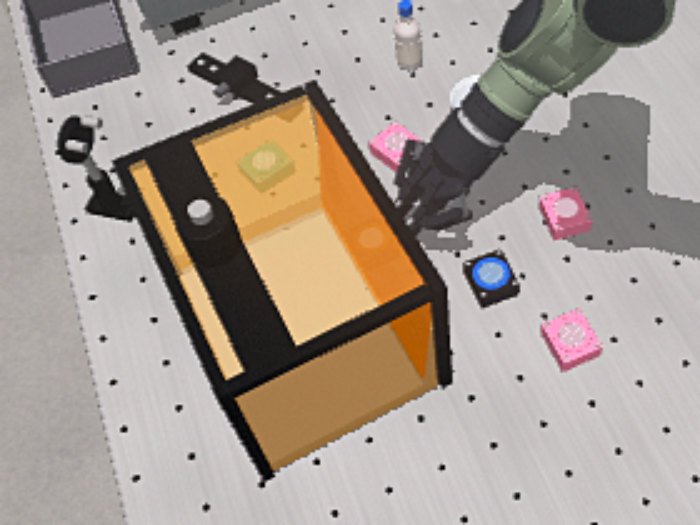

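Emit:
move_arm([
  [[-0.6,0,0.55],[0,-0.01,0]],
  [[-1.2,0,1.1],[0,-0.02,0]],
  [[-1.75,0,1.65],[0,-0.03,0]],
  [[-2.3,0,2.2],[0,-0.04,0]],
  [[-2.9,0,2.8],[0,-0.04,0]],
])

```text
time: 6.85
position: [0.6101, -0.1102, 0.0116]
tool_rot: [179.6, 46.0, -174.5]
ft_force: [-1.1, -0.4, 1.2]
gripper_width: 0.252
```

```bash
python3 look.py 8 .65 -.1065 .012 44 6; python3 -c "
from h import *
d=cams.get_image('scene');cv2.imwrite('pics/s8.png',cv2.resize(d['frame'][100:310,60:340],None,fx=2.5,fy=2.5)[:,:,::-1])"
```

```text
pose [ 0.6101 -0.1102  0.0116] [ 179.6006   46.0462 -174.4891] q [-28.9647  36.5747 -59.7598 -46.6774  24.4085 -25.5595] F [-1.118  -0.3644  1.2036] t 6.85 w 0.2519923845675422
cmd cm [-2.81 -0.04  2.86] rv [ 0.0008  0.0008 -0.0059] dist 4.0044955593107 deg 0.3460287634689492
yel [271 156  12   4  25] [[ 0.6258 -0.108   0.024 ]]
yel [143 230   8   7  42] [[0.3768 0.3182 0.024 ]]
```

View pics/s8.png

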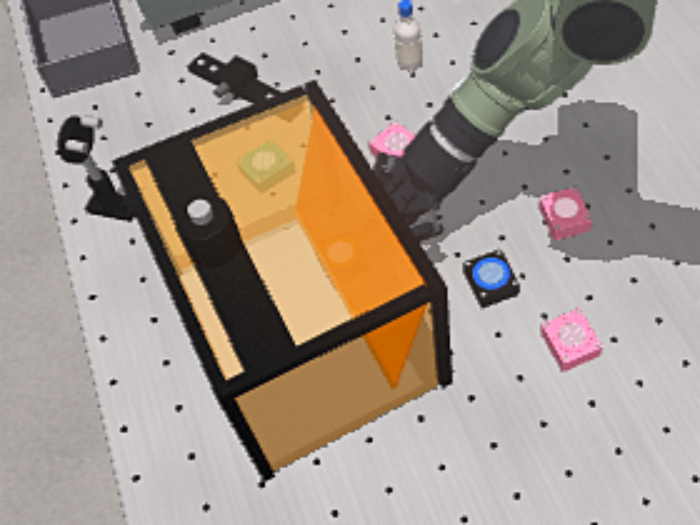

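View pics/top8.png

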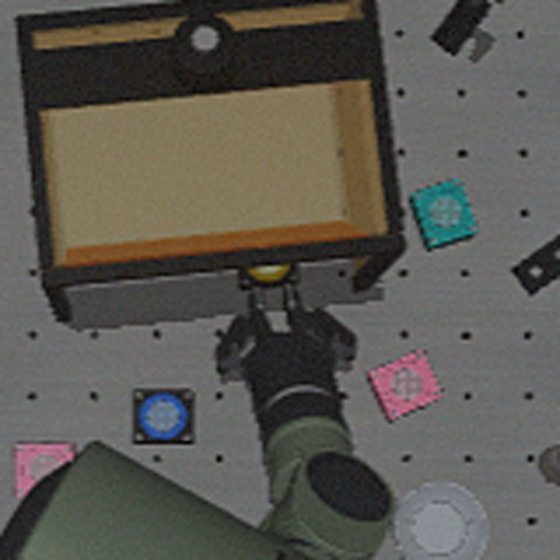

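Emit:
move_arm([
  [[-0.55,0,0.57],[0,0,0]],
  [[-1.1,0,1.15],[0,0,0]],
  [[-1.7,0,1.7],[0,0,0]],
  [[-2.25,0,2.3],[0,0,0]],
  [[-2.8,0,2.85],[0,0,0]],
])

```text
time: 7.45
position: [0.6503, -0.1062, 0.0123]
tool_rot: [179.6, 46.0, -174.5]
ft_force: [-1.2, -0.6, -0.6]
gripper_width: 0.248
```

```bash
python3 look.py 9 .687 -.1025 .012 44 6; python3 -c "
from h import *
d=cams.get_image('scene');cv2.imwrite('pics/s9.png',cv2.resize(d['frame'][100:310,60:340],None,fx=2.5,fy=2.5)[:,:,::-1])
d=cams.get_image('wrist');cv2.imwrite('pics/w9.png',d['frame'][:,:,::-1])"
```

```text
pose [ 0.6503 -0.1062  0.0123] [ 179.63     46.0468 -174.4565] q [-26.0014  37.2868 -54.6347 -43.2398  22.4655 -23.1372] F [-1.2308 -0.607  -0.5628] t 7.45 w 0.24814484895436695
cmd cm [-2.54 -0.    2.67] rv [ 0.0007  0.0008 -0.0055] dist 3.689838617858858 deg 0.323054036404094
yel [267 135  15  11  66] [[ 0.6875 -0.1002  0.024 ]]
yel [144 230   7   7  41] [[0.3768 0.3179 0.024 ]]
```

View pics/s9.png

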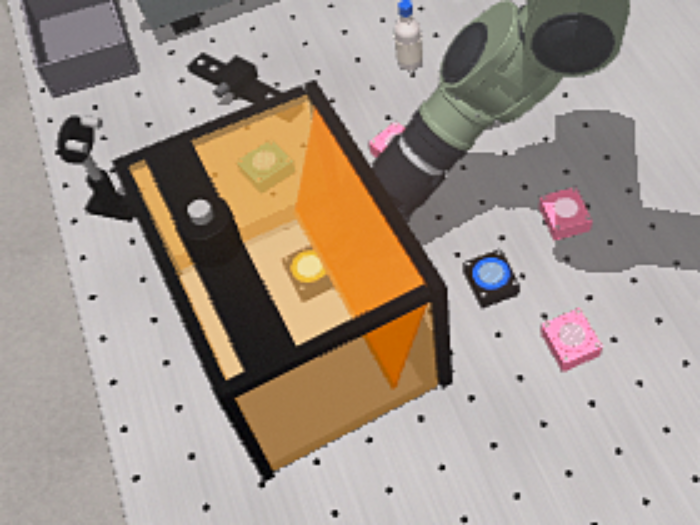

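View pics/top9.png

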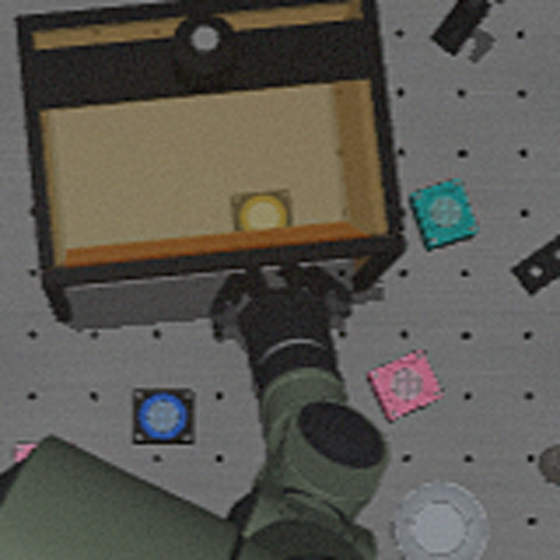

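View pics/w9.png

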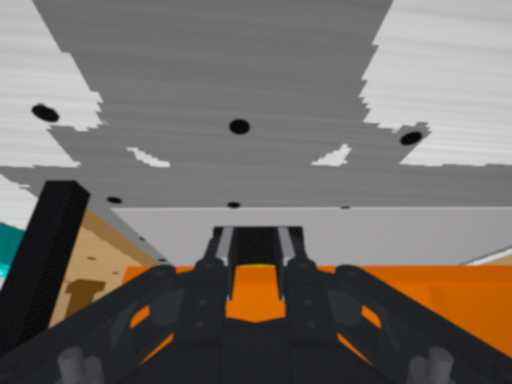

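Emit:
move_arm([
  [[-0.4,0,0.42],[0,0,0]],
  [[-0.8,0,0.85],[0,0,0]],
  [[-1.2,0,1.27],[0,0,0]],
  [[-1.55,0,1.65],[0,0,0]],
  [[-1.85,0,1.95],[0,0,0]],
])

```text
time: 8.1
position: [0.6767, -0.1036, 0.012]
tool_rot: [179.6, 46.0, -174.5]
ft_force: [-2.7, 0.1, 0.4]
gripper_width: 0.25
```

Emit:
move_arm([
  [[-0.3,0,0.3],[0,0,0]],
  [[-0.55,0,0.58],[0,0,0]],
  [[-0.75,0,0.8],[0,0,0]],
  [[-0.85,0,0.9],[0,0,0]],
  [[-0.85,0,0.9],[0,0,0]],
])

```text
time: 8.6
position: [0.6889, -0.1023, 0.012]
tool_rot: [179.6, 46.1, -174.4]
ft_force: [0.1, 0.7, -1.7]
gripper_width: 0.251
```

```bash
python3 look.py 10 .647 -.1065 .014 44 6; python3 -c "
from h import *
d=cams.get_image('scene');cv2.imwrite('pics/s10.png',cv2.resize(d['frame'][100:310,60:340],None,fx=2.5,fy=2.5)[:,:,::-1])"
```

```text
pose [ 0.6889 -0.1023  0.012 ] [ 179.6343   46.0628 -174.4475] q [-23.5723  38.408  -49.5713 -40.0332  20.8579 -21.1862] F [ 0.1444  0.715  -1.7285] t 8.6 w 0.25081425091309156
cmd cm [ 2.77  0.01 -3.17] rv [ 0.0008  0.0011 -0.0054] dist 4.211643531994198 deg 0.31995689818297646
yel [266 123  16  14  98] [[ 0.7208 -0.0978  0.024 ]]
yel [143 230   8   7  42] [[0.3769 0.3182 0.024 ]]
```

View pics/s10.png

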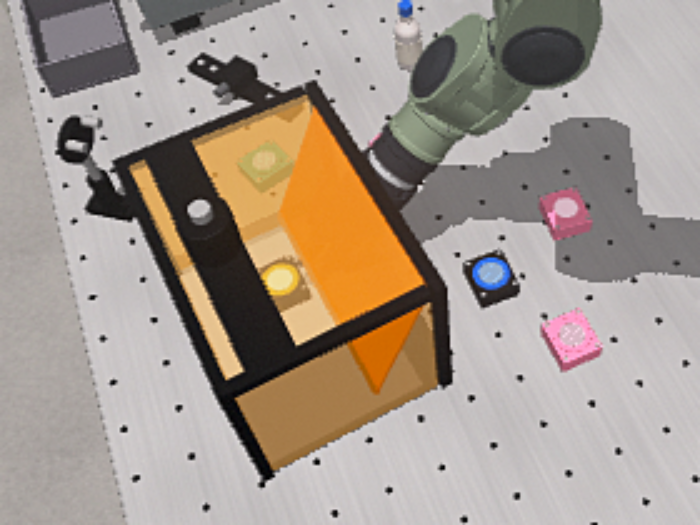

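View pics/top10.png

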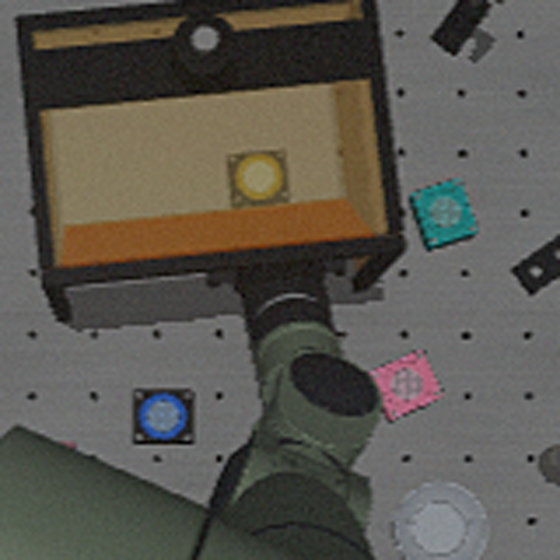

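Emit:
move_arm([
  [[0.6,0,-0.7],[0,0,0]],
  [[1.3,0,-1.45],[0,0,0]],
  [[2.0,0,-2.2],[0,0,0]],
  [[2.8,0,-3],[0,0,0]],
  [[3.5,0,-3.7],[0,0,0]],
])

```text
time: 9.2
position: [0.6366, -0.1076, 0.0123]
tool_rot: [179.6, 46.0, -174.5]
ft_force: [-0.1, -1.2, -0.7]
gripper_width: 0.253
```

```bash
python3 look.py 11 .59 -.1125 .014 44 6; python3 -c "
from h import *
d=cams.get_image('scene');cv2.imwrite('pics/s11.png',cv2.resize(d['frame'][100:310,60:340],None,fx=2.5,fy=2.5)[:,:,::-1])"
```

```text
pose [ 0.6366 -0.1076  0.0123] [ 179.6048   46.0242 -174.5073] q [-26.953   36.9442 -56.3899 -44.3343  23.0724 -23.8854] F [-0.129  -1.1729 -0.7182] t 9.2 w 0.25267264837803244
cmd cm [ 3.13 -0.01 -3.49] rv [ 0.0005  0.0004 -0.0061] dist 4.685264478390071 deg 0.35446367831108594
yel [266 123  16  14  97] [[ 0.7212 -0.0984  0.024 ]]
yel [143 230   8   7  42] [[0.3768 0.3182 0.024 ]]
```

View pics/s11.png

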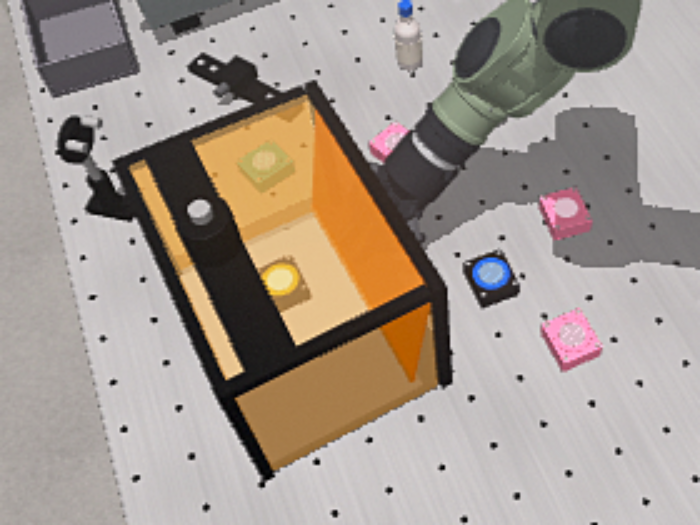

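Emit:
move_arm([
  [[0.75,0,-0.85],[0,0,0]],
  [[1.5,0,-1.7],[0,0,0]],
  [[2.4,0,-2.65],[0,0,0]],
  [[3.4,0,-3.7],[0,0,0]],
  [[4.5,0,-4.9],[0,0,0]],
])

```text
time: 9.8
position: [0.5706, -0.1142, 0.0141]
tool_rot: [179.6, 46.1, -174.5]
ft_force: [-0.2, 0.8, -0.1]
gripper_width: 0.249
```

```bash
python3 look.py 12 .525 -.119 .03 56 6
```

```text
pose [ 0.5706 -0.1142  0.0141] [ 179.6339   46.0521 -174.4524] q [-32.4322  35.6443 -64.6116 -49.3344  26.621  -28.5367] F [-0.17    0.7663 -0.0608] t 9.8 w 0.24890212195885833
cmd cm [ 2.04 -0.01 -4.41] rv [ 0.0013  0.2104 -0.0054] dist 4.856413772024721 deg 12.057281424684378
yel [267 123  14  16  92] [[ 0.719  -0.0997  0.024 ]]
yel [143 230   8   7  42] [[0.3769 0.3182 0.024 ]]
```

Emit:
move_arm([
  [[0.4,0,-0.9],[0,0.04,0]],
  [[0.8,0,-1.8],[0,0.08,0]],
  [[1.2,0,-2.7],[0,0.13,0]],
  [[1.6,0,-3.6],[0,0.17,0]],
  [[2.0,0,-4.5],[0,0.21,0]],
])

```text
time: 10.35
position: [0.5251, -0.1191, 0.0312]
tool_rot: [179.7, 33.9, -174.4]
ft_force: [-0.2, -0.4, 0.3]
gripper_width: 0.248
```

```bash
python3 look.py 13 .47 -.125 .12 62 6
```

```text
pose [ 0.5251 -0.1191  0.0312] [ 179.6921   33.9342 -174.3797] q [-32.1624  23.3702 -59.909  -21.1044  20.2587 -32.8088] F [-0.2014 -0.389   0.3248] t 10.35 w 0.24754189168339763
cmd cm [ -0.36   0.   -10.46] rv [ 0.002   0.1036 -0.0054] dist 10.464902185463929 deg 5.944181478855793
yel [267 123  15  16  98] [[ 0.7196 -0.0999  0.024 ]]
yel [144 230   7   7  41] [[0.3768 0.3179 0.024 ]]
```

Emit:
move_arm([
  [[0,0,-2],[0,0.02,0]],
  [[-0.1,0,-4],[0,0.04,0]],
  [[-0.2,0,-6.2],[0,0.06,0]],
  [[-0.3,0,-8.4],[0,0.08,0]],
  [[-0.4,0,-10.5],[0,0.1,0]],
])

```text
time: 10.9
position: [0.47, -0.1249, 0.1206]
tool_rot: [179.7, 28.3, -174.4]
ft_force: [-0.4, -0.6, 0.4]
gripper_width: 0.253
```

Emit:
move_arm([
  [[0,0,0],[0,0,0]],
  [[0,0,0],[0,0,0]],
  [[0,0,0],[0,0,0]],
  [[0,0,0],[0,0,0]],
  [[0,0,0],[0,0,0]],
])

```text
time: 11.4
position: [0.4702, -0.1246, 0.1191]
tool_rot: [179.6, 28.2, -174.4]
ft_force: [-0.4, -0.8, -0.4]
gripper_width: 0.25
```

```bash
python3 look.py 14 .47 -.125 .12 62 6; python3 -c "
from h import *
d=cams.get_image('scene');cv2.imwrite('pics/s14.png',cv2.resize(d['frame'][100:310,60:340],None,fx=2.5,fy=2.5)[:,:,::-1])
for c,n in(('top','flap_edge'),('scene','flap_edge'),('top','carrier_blue'),('top','carrier_yellow'),('scene','carrier_yellow'),('top','dish')):
    print(c,n,[(r['location'],r['p']) for r in finder.spot_point(c,n)])
"
```

```text
pose [ 0.4702 -0.1246  0.1191] [ 179.6248   28.2135 -174.3649] q [-35.1517   6.1394 -55.621    6.3714  18.2871 -37.3191] F [-0.3521 -0.8473 -0.3577] t 11.4 w 0.2501651759360298
cmd cm [-0.02 -0.04 -0.09] rv [ 0.0035  0.0037 -0.0056] dist 0.10022282545699641 deg 0.4364605373347551
yel [266 124  15  13  92] [[ 0.721  -0.0974  0.024 ]]
yel [143 230   8   7  43] [[0.3766 0.318  0.024 ]]
top flap_edge [([0.6021, -0.0531, 0.0188], 0.7)]
scene flap_edge []
top carrier_blue [([0.4902, -0.0054, -0.0019], 0.56)]
top carrier_yellow [([0.4398, 0.1054, 0.0029], 0.66), ([0.3694, -0.0517, -0.001], 0.65), ([0.6861, -0.2741, -0.0], 0.57)]
scene carrier_yellow [([0.5193, -0.2369, -0.001], 0.79), ([0.441, 0.1088, 0.0002], 0.63), ([0.3649, -0.0545, -0.001], 0.62)]
top dish [([0.3815, -0.274, -0.0015], 0.71)]
```

View pics/s14.png

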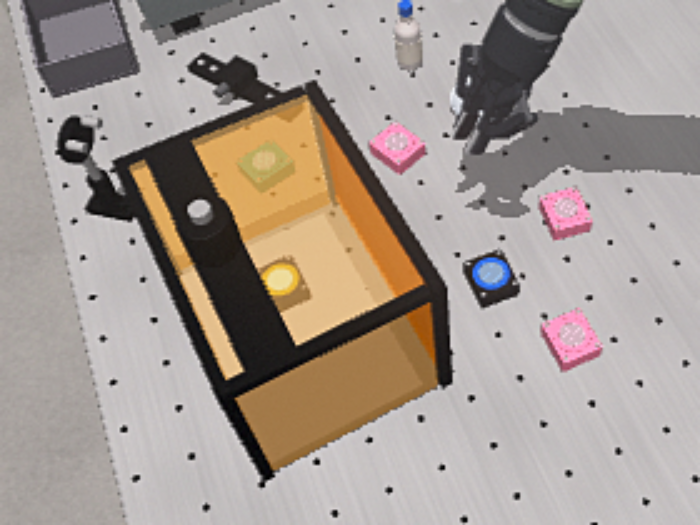

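View pics/top14.png

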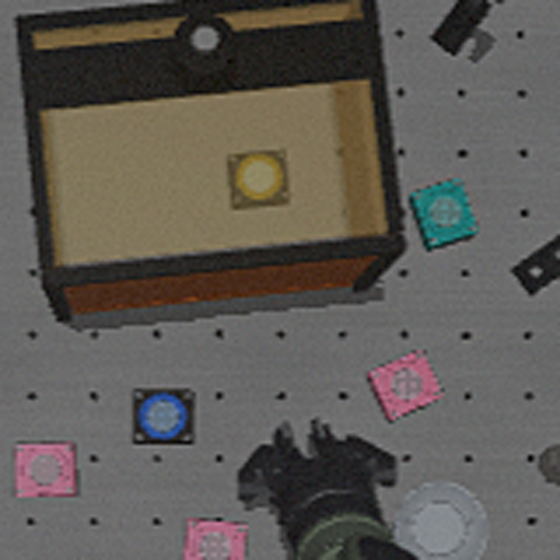

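The flap is shut and the yellow carrier is flat inside the hood. Blue and the look-alikes haven't moved, and the gripper is clear of everything.

```bash
python3 -c "
from rig import manip
print(manip.close_job())"
```

```text
the job is handed in; nothing more can be done
None
```

The yellow carrier is inside the UV hood and the flap is shut behind it. I slid it flat along the table with two fingertips on its rear face, drew the fingers straight back out, and handed the job in at about 11.6 s.

**Last checks before handing in:**
- **Carrier:** its centre is at about (0.721, −0.097) m. That puts its rear face about 86 mm past the doorway, against the 54 mm needed to let the flap close.
- **Flap:** the top-camera network put the lower edge at (0.602, −0.053, 0.019) m, within its error of the shut position. Both pictures show it shut. The scene-camera network did not find the edge.
- **Other things:** the blue carrier and the dish measured where they started to within a few mm. In the pictures the pink and turquoise look-alikes had not moved. I did not measure the glue, hex key, torch, rail or clamp again at the end.
- **Forces:** the wrist force at the end of each move stayed under about 3 N.

**Disagreements and problems:**
- On the way in, joint 3 came right up to its −74.3° limit (it read −74.297°), so I used a steeper tool angle for the rest of the approach.
- In the last pictures the carrier network did not report the yellow carrier through the amber panel. Its final position comes from the yellow ring in the top picture.

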